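Isolate the bench transformer and tag it

ROBOT

A 6-joint arm with a two-finger parallel gripper is mounted at the origin on the work surface. World frame = base frame: x ahead of the robot, y to its left, z up, the work surface at z = 0. Lengths are in mm, angles in rad, forces in N, time in s.
With the tool pointing down it reaches from about 350 to 775 mm from the base axis. Payload 7.3 kg.
Tool frame: the origin (TCP) lies at the very end of the fingers, on their centre line; the grasp point (between the pads) lies bot.grip_point_offset behind it (bot.grip_point_offset is the distance from the TCP to the grasp point, in mm); z points along the fingers, y is the line along which they close (so a half turn about z gives the same grasp; the last joint's range is limited). The gripper opens to 92 mm and grips with 3 to 60 N. Pads are 19 mm wide; open, the fingers measure 130 mm over their backs; the gripper's body (75 mm by 190 mm) begins 47 mm behind the grasp point.
Start: joints at [-1.394, 0.342, 1.524, -0, 1.275, -0.146], TCP at [166.565, -497.899, 197.841] pointing down, gripper open.
Joint ranges: [-2.53, 2.53], [-0.77, 2.02], [0.04, 2.7], [-1, 4.14], [0.28, 2.66], [-3.11, 3.11]. Speed limits (rad/s): [2.57, 2.57, 3.14, 3.14, 3.14, 3.14].

INTERFACE

Orientations are given as [roll, pitch, yaw] about the fixed x, y, z axes, in that order (R = Rz(yaw) Ry(pitch) Rx(roll)).
In Python, from plant import bot gives the robot as it stands. The module is installed in compiled form; this text tells all that it offers.
- The arm moves only by the tool carry_out, never from a script. Its argument "plan" is a list of rows, each an object of numbers: "tx", "ty", "tz": the shift along the world's x, y, z in mm; "rx", "ry", "rz": the turn, a rotation vector about the world's x, y, z in rad. A call has 1 to 12 rows; each row shifts and turns the commanded pose from where the row before left it; what a row does not reach is not made up. A row lasts 1/10 s, in which the tool goes at most 50 mm and 8.59 degrees, less where a joint would pass 70% of its speed; a pose out of reach is approached as far as the arm can. A call with a gripper value outside its range is refused whole. "gripper" is the closure, from 0 (fully open) to 1 (shut), set as the call begins (left out, the last holds). The fingers move at their own pace and stop on an object; the grip force is fixed at half the most. Time passes only in rows, so rows that do not move let the fingers close. It gives the time, the measured TCP pose, the force, the opening and the grip force at its end, in the units of the state.
- bot.get_obs(): the state, without advancing time (a new reading comes with each control period).
- bot.capture(name): name is "scene" or "top" or "wrist"; returns the picture (384x512x3 uint8, red, green, blue); there is no depth.
- bot.camera_model(name): a dict with "camera_matrix" (3x3 intrinsics, pixels), "R" (3x3) and "t" (3): a world point X has camera coordinates R X + t. Camera axes: x right, y down, z forward; pixel columns grow to the right and rows downward; lengths in mm; the calibration is good to about 2 mm. A picture is of the moment at which its call begins: read the wrist's pose just before it. camera_model takes no time and is no camera call; for the wrist camera it gives the pose at the moment of the call.
- bot.close_job(): hands the job in; it is judged then, once.
The state is a dict: "time": time; "joint_positions": joint angles; "dq": joint speeds; "tau": joint torques, N m; "tool_pos": TCP position; "tcp_rot": TCP orientation; "contact_force": force on the tool from outside, world axes, zero at the start; "moment": the same for the moment, N m; "grip_width": finger opening in mm; "finger_force": force on a finger pad.
Only numpy, scipy, OpenCV 4.12 (cv2) and the standard library are available. Lean on these libraries where they do the work, as an engineer would, in place of code of your own. Each camera call takes 0.05 s, during which the arm holds its last target. There are 200 camera calls.

TASK

Make the bench transformer safe before the repair: push its selector knob in, turn it from the live setting where it stands to the ring mark (off, in the middle) and let it spring out locked there, never going on past off to the other live setting and never forcing it round without pushing. Then hang the white warning sign astride the transformer's carrying handle, hanging straight near the middle of the bar; set it down rather than drop it. Leave the other things on the bench where they are.

Things in the scene. Friction and masses are not known exactly. Their poses are not given: they have to be found in the camera images.
- transformer: Grey steel bench transformer, fixed: case 200 (x) by 240 (y) mm, 125 mm high. Origin: centre of its underside, on the bench; z up. Its front with two outlets faces its own -x; its lid carries the black selector knob (front half) and the steel carrying handle (rear half).
- bar_mid (a point): Middle of the carrying handle's bar, on the bar's axis: 50 mm behind (+x) the transformer's centre, 200 mm above the bench. Steel tube 16 mm thick along the transformer's y, straight for 200 mm between two upright posts of the same tube; 67 mm free between bar and lid. Axes as the transformer's.
- knob_axis (a point): Point on the knob's vertical turning axis, on its aluminium plate, 45 mm in front (-x) of the transformer's centre, 128 mm above the bench; does not move. The handle's bar is 95 mm behind it. Axes as the transformer's.
- knob_grip (a point): On the knob's axis, halfway up its bar grip, 164 mm above the bench when out; moves with the knob, x where the pointer points. Black knob: round skirt 56 mm across, top 146 mm above the bench; on it an upright bar grip 48 mm long (x), 13 mm wide (y), from 146 to 177 mm. Pointer end: a small nose 5 mm beyond the bar and a white line on top.
- selector (a joint): Knob angle, rad, anticlockwise from above. 0 = off: pointer to the transformer's +x, at the ring mark. +1.05 = live setting where it starts (one bar mark); -1.05 = other live setting (two bars). When out it is locked, with 0.08 play; it turns only when pushed in 6 mm or more. Let go within 0.12 of a setting it springs out and locks there; elsewhere it stays in.
- selector_push (a joint): How far the knob is pushed in (straight down), in m: 0 = fully out, 0.008 = stop. A spring pushes it out with about 4 N at the start of the travel and 10 N at the stop; turning it takes about 0.03 N m.
- sign: White sign, loose, standing like a tent: 3 mm sheet folded to an upside-down U with flared legs, 90 mm long along y (ridge), 71 mm high, about 60 g, same both ways round. Ridge flat, 28 mm wide; from it down to 38 mm above the feet the walls are upright, 28 mm outside, 22 mm inside; below, the legs flare to 58 mm. Origin: between the feet, at bench level, midway; x across the ridge, z up.
- sign_ridge (a point): Middle of the underside of the sign's ridge, 68 mm above its feet: the place that rests on top of the bar, then 8 mm above the bar's axis. Axes as the sign's.
- multimeter: Bystander: black multimeter lying flat, 185 x 88 x 50 mm; origin under its centre, x along its length.
- pump: Bystander: blue desoldering pump lying on the bench, about 250 mm long (x), 22 mm thick; origin under its middle.
- tape: Bystander: roll of grey insulating tape lying flat, 66 mm across, 19 mm high; origin under its centre.
- panel: Bystander: beige washing-machine control panel lying on the bench, 85 x 300 mm, up to 46 mm high, long along its y; origin under its centre.
Things that resemble listed ones, but are neither listed nor needed, are in the scene too. There is more than one size of the sign; the one meant has the size given above.

How it is judged:
By the outcome, as a careful person would: the job done as asked, in the order asked, and still so for the second after the job is handed in, with the robot touching nothing.
It also fails if it takes over 58 s, if anything falls off the work surface, if the arm or the gripper's body presses on something with over 40 N, if the wrist force passes 120 N, or if a joint passes its speed limit or range.

## Working session

There is one attempt and no reset: what is moved stays moved. The work goes in short steps, Python scripts to look and compute and a tool call to move; the robot and the scene stay as the last step left them, time stands still between calls to the robot, and variables do not carry over. Pictures are saved under pics/ and viewed, at most 10 in all, crops included, and the job is handed in when it is done.

Besides the shell and the picture viewer there is one more tool, called after ">>>" by a JSON object that holds its "fn" and its "kwargs". carry_out: Moves the arm, as the interface text tells. Its arguments: {"type":"object","properties":{"plan":{"type":"array"},"gripper":{"type":"number"}},"required":["plan"]}

```bash
mkdir -p pics; python3 - <<'E'
from plant import bot
import cv2
o=bot.get_obs();print(o, bot.grip_point_offset)
for n in("scene","top"):
    im=bot.capture(n);cv2.imwrite(f"pics/{n}0.png",im[...,::-1]);m=bot.camera_model(n);print(n,m)
E
```

```text
{'time': 0.0, 'joint_positions': array([-1.39400030e+00,  3.42715031e-01,  1.52502741e+00, -1.94162981e-05,
        1.27538109e+00, -1.45982891e-01]), 'dq': array([ 0.00237435,  0.00064188,  0.00117571, -0.00116828, -0.00274247,
       -0.00014733]), 'tau': array([-2.60078123e-03, -4.31249964e+01, -2.44226450e+01,  7.14260526e-02,
        5.58605546e-02, -1.40630409e-04]), 'tool_pos': array([ 166.474836  , -497.43051107,  197.14535566]), 'tcp_rot': array([-3.14007536e+00, -2.04319840e-04,  3.22784429e-01]), 'contact_force': array([ 0.47596057, -0.07486607,  0.21508361]), 'moment': array([ 0.03734727,  0.01304811, -0.05790971]), 'finger_force': 0.0, 'grip_width': 91.70172575894841} 18.8
scene {'camera_matrix': array([[473.67454726,   0.        , 251.31145063],
       [  0.        , 473.67454726, 196.22194163],
       [  0.        ,   0.        ,   1.        ]]), 'R': array([[-0.13489967,  0.99072553, -0.01627898],
       [ 0.76956654,  0.09440889, -0.63154913],
       [-0.62415496, -0.09772352, -0.77516495]]), 't': array([  73.60469645, -397.24585401, 2069.93113183])}
top {'camera_matrix': array([[347.84873812,   0.        , 253.66867276],
       [  0.        , 347.84873812, 195.71881229],
       [  0.        ,   0.        ,   1.        ]]), 'R': array([[-0.00376095, -0.99998036,  0.00501335],
       [-0.99167711,  0.00308443, -0.12871287],
       [ 0.12869487, -0.00545571, -0.99166923]]), 't': array([ -11.07866838,  632.00945149, 1056.69688058])}
```

View pics/scene0.png

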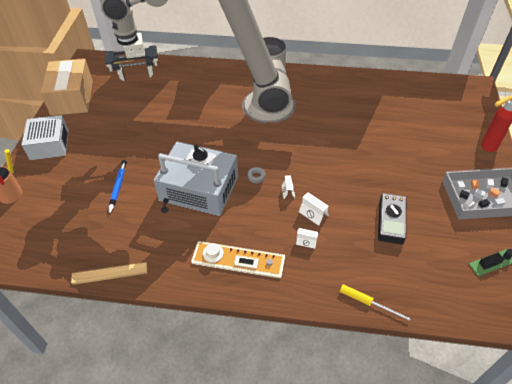

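View pics/top0.png

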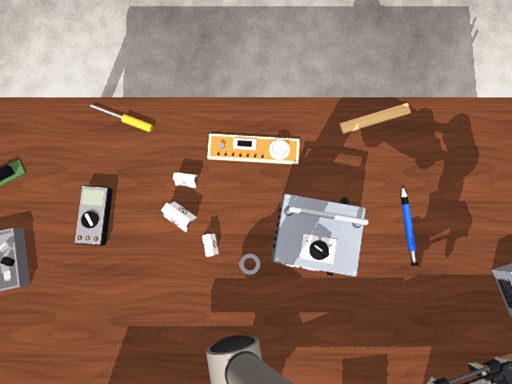

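Scene and top views: the transformer is near top (320,235), with the handle ends at about (290,211) and (365,222) and the knob at (319,250). There are three white signs near (184,180), (179,216) and (210,244); I'll measure them.

```bash
cat >h.py <<'E'
import numpy as np,cv2
from plant import bot
def ray(m,uv,z):
    "world point on plane height z for pixel uv"
    K,R,t=m["camera_matrix"],m["R"],m["t"]
    d=R.T@np.linalg.solve(K,[uv[0],uv[1],1.]);c=-R.T@t
    return c+d*(z-c[2])/d[2]
def proj(m,X):
    p=m["camera_matrix"]@(m["R"]@np.asarray(X,float)+m["t"]);return p[:2]/p[2]
E
python3 - <<'E'
from h import *
im=cv2.imread("pics/top0.png");m=bot.camera_model("top")
hsv=cv2.cvtColor(im,cv2.COLOR_BGR2HSV)
w=((hsv[...,1]<60)&(hsv[...,2]>150)).astype(np.uint8)
w[:120]=0
n,l,s,c=cv2.connectedComponentsWithStats(w)
for i in range(1,n):
    if s[i,4]>40 and 150<c[i][0]<380:
        r=cv2.minAreaRect(np.argwhere(l==i)[:,::-1].astype(np.float32))
        b=np.array([ray(m,p,50)[:2] for p in cv2.boxPoints(r)])
        print(c[i].round(1),s[i],ray(m,c[i],60).round(),np.linalg.norm(b[1]-b[0]).round(),np.linalg.norm(b[2]-b[1]).round())
for p,z in [((290,211),200),((365,222),200),((319.5,250),164),((283,196),125),((365,206),125),((273,263),125),((356,275),125)]: print(p,ray(m,p,z).round())
a=cv2.resize(im[160:285,150:390],None,fx=3.3,fy=3.3,interpolation=cv2.INTER_CUBIC);cv2.imwrite("pics/c0.png",a)
E
```

```text
[263.1 149.9] [207 134  92  30 845] [775. -44.  60.] 83.0 291.0
[243.7 143.6] [233 138  23  12 169] [796.  18.  60.] 35.0 72.0
[184.4 179.3] [173 172  24  16 289] [682. 203.  60.] 43.0 74.0
[320.3 234.7] [ 274  194   95   83 5376] [ 509. -217.   60.] 219.0 272.0
[177.3 214.9] [161 202  35  30 526] [571. 222.  60.] 57.0 105.0
[209.6 244.6] [202 234  17  23 281] [480. 121.  60.] 42.0 68.0
[217.8 367.1] [207 353  28  31 531] [127.  93.  60.] 80.0 84.0
(290, 211) [ 570. -110.  200.]
(365, 222) [ 540. -310.  200.]
(319.5, 250) [ 465. -193.  164.]
(283, 196) [620. -98. 125.]
(365, 206) [ 590. -336.  125.]
(273, 263) [428. -67. 125.]
(356, 275) [ 394. -302.  125.]
```

View pics/c0.png

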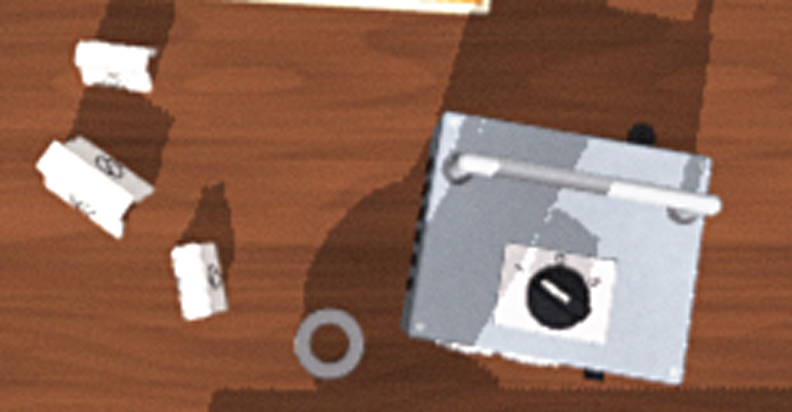

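The target sign is the middle one, about 100 mm long by the rough measure; the other two are about 70 mm. The transformer's yaw is about -0.146 with its knob near (464,-194). I'll go above the knob with tool yaw 0.90.

>>> {"fn": "carry_out", "kwargs": {"plan": [{"tx":29,"ty":30,"tz":22,"rz":0.058},{"tx":30,"ty":30,"tz":22,"rz":0.058},{"tx":30,"ty":30,"tz":22,"rz":0.058},{"tx":30,"ty":30,"tz":22,"rz":0.058},{"tx":30,"ty":30,"tz":15,"rz":0.058},{"tx":30,"ty":31,"rz":0.058},{"tx":30,"ty":31,"rz":0.058},{"tx":30,"ty":31,"rz":0.058},{"tx":30,"ty":31,"rz":0.058},{"tx":29,"ty":30,"rz":0.055},{},{}]}}

```text
invalid input at $.plan[0]: expected keys tx, ty, tz, rx, ry, rz
```

```bash
python3 - <<'E'
from h import *
o=bot.get_obs();print(o["time"],o["tool_pos"],o["tcp_rot"])
m=bot.camera_model("wrist");im=bot.capture("wrist")[...,::-1]
cv2.imwrite("pics/w1.png",im);np.savez("w1.npz",**m)
print(m["camera_matrix"][0,0],-m["R"].T@m["t"],m["R"][2],proj(m,(464,-194,164)),proj(m,(464,-194,128)))
E
```

```text
0.1 [ 166.49535656 -497.47784601  197.21225194] [-3.14020531e+00 -1.95656829e-04  3.22800011e-01]
335.6697797718757 [ 238.78827521 -473.37027657  384.81685768] [-0.27144024 -0.08864876 -0.95836402] [-260.41977919 -750.69448202] [-149.26227395 -569.42919163]
```

View pics/w1.png

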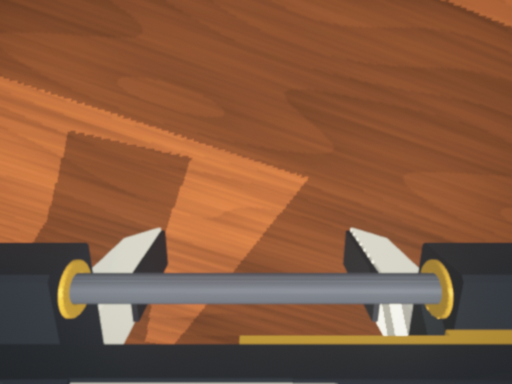

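That picture shows only bare bench and the fingers, since the move was refused: every row needs all six keys. I'll resend it in full.

>>> {"fn": "carry_out", "kwargs": {"plan": [{"tx":29,"ty":30,"tz":22,"rx":0,"ry":0,"rz":0.058},{"tx":30,"ty":30,"tz":22,"rx":0,"ry":0,"rz":0.058},{"tx":30,"ty":30,"tz":22,"rx":0,"ry":0,"rz":0.058},{"tx":30,"ty":30,"tz":22,"rx":0,"ry":0,"rz":0.058},{"tx":30,"ty":30,"tz":15,"rx":0,"ry":0,"rz":0.058},{"tx":30,"ty":31,"tz":0,"rx":0,"ry":0,"rz":0.058},{"tx":30,"ty":31,"tz":0,"rx":0,"ry":0,"rz":0.058},{"tx":30,"ty":31,"tz":0,"rx":0,"ry":0,"rz":0.058},{"tx":30,"ty":31,"tz":0,"rx":0,"ry":0,"rz":0.058},{"tx":29,"ty":30,"tz":0,"rx":0,"ry":0,"rz":0.055},{"tx":0,"ty":0,"tz":0,"rx":0,"ry":0,"rz":0},{"tx":0,"ty":0,"tz":0,"rx":0,"ry":0,"rz":0}]}}

```text
time: 1.35
tool_pos: [464.6, -193.3, 300.4]
tcp_rot: [-3.141, 0.001, 0.902]
contact_force: [-0.7, -0.4, -0.2]
grip_width: 92.0
finger_force: 0.0
```

```bash
python3 - <<'E'
from h import *
o=bot.get_obs();print(o["time"],o["tool_pos"],o["tcp_rot"],o["contact_force"])
m=bot.camera_model("wrist");im=bot.capture("wrist")[...,::-1]
cv2.imwrite("pics/w2.png",im);np.savez("w2.npz",**m)
print(-m["R"].T@m["t"],m["R"][2],proj(m,(464,-194,164)),proj(m,(464,-194,177)))
E
```

```text
1.35 [ 464.61427172 -193.33805197  300.3839533 ] [-3.14069352e+00  6.43636271e-04  9.01534658e-01] [-0.71844819 -0.39020536 -0.21098838]
[ 511.68412455 -132.82114448  487.92353224] [-0.17840847 -0.22357904 -0.95821857] [256.0506703  172.63246683] [256.07201839 175.81168166]
```

View pics/w2.png

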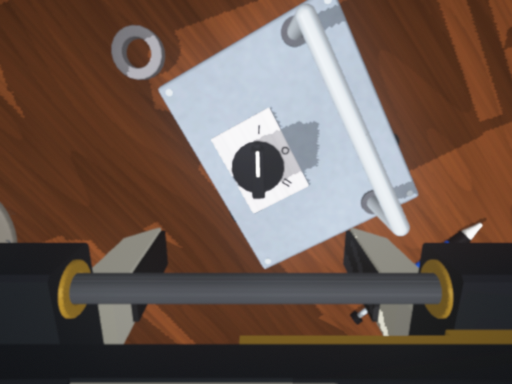

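The wrist picture shows the knob at (258,170), its white line upright from (258,150) to (258,177) towards the "I" mark, with the ring mark at (285,150). The bar runs from (305,15) to (400,230). I'll measure these.

```bash
python3 - <<'E'
from h import *
m=dict(np.load("w2.npz"));im=cv2.imread("pics/w2.png")
g=cv2.cvtColor(im,cv2.COLOR_BGR2GRAY);hsv=cv2.cvtColor(im,cv2.COLOR_BGR2HSV)
k=np.zeros_like(g);k[135:205,225:292]=(g[135:205,225:292]<70)
n,l,s,c=cv2.connectedComponentsWithStats(k);i=1+np.argmax(s[1:,4]);print(s[i],c[i])
w=np.zeros_like(g);w[145:182,245:272]=g[145:182,245:272]>150
p=np.argwhere(w>0)[:,::-1].astype(np.float32);r=cv2.fitLine(p,cv2.DIST_L2,0,.01,.01).ravel()
a=ray(m,r[2:]-r[:2]*np.sign(r[1])*10,177);b=ray(m,r[2:]+r[:2]*np.sign(r[1])*10,177)
d=a-b;print("line",r,a.round(1),b.round(1),"yaw",np.arctan2(d[1],d[0]))
# plate: white quad
t=((hsv[...,2]>215)&(hsv[...,1]<25)).astype(np.uint8);t[:100]=0;t[220:]=0;t[:,:205]=0;t[:,315:]=0
q=np.argwhere(t>0)[:,::-1].astype(np.float32);R=cv2.minAreaRect(q);print("plate",R)
for pt in cv2.boxPoints(R):print(ray(m,pt,128).round(1))
for pt,z in [((168,93),125),((267,262),125)]:print("screw",ray(m,pt,z).round(1))
for y in (70,110,150,190):
    row=g[y,300:430];x=np.where(row>222)[0]+300;print(y,x.min() if len(x) else None,x.max() if len(x) else None)
E
```

```text
[ 233  142   50   56 1833] [257.58865248 167.87179487]
line [1.5339683e-02 9.9988234e-01 2.5742307e+02 1.6353847e+02] [ 478.2 -177.9  177. ] [ 466.5 -193.1  177. ] yaw 0.9184201143327999
plate ((258.81414794921875, 161.217041015625), (89.0288314819336, 66.74156951904297), 62.81888961791992)
[ 443.4 -138.7  128. ]
[ 512.5 -153.1  128. ]
[ 495.6 -248.9  128. ]
[ 421.2 -236.2  128. ]
screw [439.2 -78.1 125. ]
screw [ 400.1 -296.2  125. ]
70 321 335
110 339 353
150 357 370
190 376 388
```

>>> {"fn": "carry_out", "kwargs": {"plan": [{"tx":1,"ty":-1,"tz":-35,"rx":0,"ry":0,"rz":0.01},{"tx":0,"ty":0,"tz":-40,"rx":0,"ry":0,"rz":0},{"tx":0,"ty":0,"tz":-35,"rx":0,"ry":0,"rz":0},{"tx":0,"ty":0,"tz":-20,"rx":0,"ry":0,"rz":0},{"tx":0,"ty":0,"tz":-12,"rx":0,"ry":0,"rz":0},{"tx":0,"ty":0,"tz":0,"rx":0,"ry":0,"rz":0}]}}

```text
time: 2.0
tool_pos: [463.6, -195.7, 157.2]
tcp_rot: [-3.138, 0.001, 0.907]
contact_force: [-0.3, -0.5, 1.0]
grip_width: 91.7
finger_force: 0.0
```

>>> {"fn": "carry_out", "kwargs": {"gripper": 1, "plan": [{"tx":0,"ty":0,"tz":0,"rx":0,"ry":0,"rz":0},{"tx":0,"ty":0,"tz":0,"rx":0,"ry":0,"rz":0},{"tx":0,"ty":0,"tz":0,"rx":0,"ry":0,"rz":0},{"tx":0,"ty":0,"tz":0,"rx":0,"ry":0,"rz":0},{"tx":0,"ty":0,"tz":0,"rx":0,"ry":0,"rz":0},{"tx":0,"ty":0,"tz":0,"rx":0,"ry":0,"rz":0},{"tx":0,"ty":0,"tz":0,"rx":0,"ry":0,"rz":0},{"tx":0,"ty":0,"tz":0,"rx":0,"ry":0,"rz":0}]}}

```text
time: 2.8
tool_pos: [465.6, -194.8, 158.8]
tcp_rot: [3.142, 0.0, 0.91]
contact_force: [0.3, 1.0, -0.4]
grip_width: 32.3
finger_force: 0.0
```

>>> {"fn": "carry_out", "kwargs": {"plan": [{"tx":0,"ty":0,"tz":0,"rx":0,"ry":0,"rz":0},{"tx":0,"ty":0,"tz":0,"rx":0,"ry":0,"rz":0},{"tx":0,"ty":0,"tz":0,"rx":0,"ry":0,"rz":0},{"tx":0,"ty":0,"tz":0,"rx":0,"ry":0,"rz":0},{"tx":0,"ty":0,"tz":0,"rx":0,"ry":0,"rz":0}]}}

```text
time: 3.3
tool_pos: [465.6, -194.9, 158.8]
tcp_rot: [3.142, 0.0, 0.91]
contact_force: [-0.6, -0.4, 0.0]
grip_width: 0.5
finger_force: 0.0
```

The gripper shut without gripping the knob, so I'll look.

```bash
python3 - <<'E'
from h import *
print(bot.get_obs())
m=bot.camera_model("wrist");a=bot.capture("wrist")[...,::-1]
ms=bot.camera_model("scene");s=bot.capture("scene")[...,::-1]
np.savez("w3.npz",**m)
s=cv2.resize(s[90:220,130:270],None,fx=2.9,fy=2.9,interpolation=cv2.INTER_CUBIC)
a=a[:384,:384+20]
h=384;s=s[:h]
cv2.imwrite("pics/w3.png",np.hstack([cv2.resize(a,(394,374)),cv2.resize(s,(406,374))]))
E
```

```text
{'time': 3.3, 'joint_positions': array([-5.48434211e-01,  3.41150555e-01,  1.64010870e+00, -4.31793686e-05,
        1.16025993e+00,  1.12573878e-01]), 'dq': array([ 0.00022374, -0.00045522,  0.00072661,  0.0008832 , -0.0010487 ,
        0.00094496]), 'tau': array([ 3.10991833e-03, -4.16770148e+01, -2.30543697e+01,  7.80174695e-02,
        2.80068268e-02,  1.25984220e-04]), 'tool_pos': array([ 465.55597246, -194.91852378,  158.8360895 ]), 'tcp_rot': array([3.14151521e+00, 3.10893810e-05, 9.09805468e-01]), 'contact_force': array([-0.56152795, -0.44211041,  0.00082559]), 'moment': array([-0.04746396,  0.01455255,  0.05208954]), 'finger_force': 0.0, 'grip_width': 0.4924754755716186}
```

View pics/w3.png

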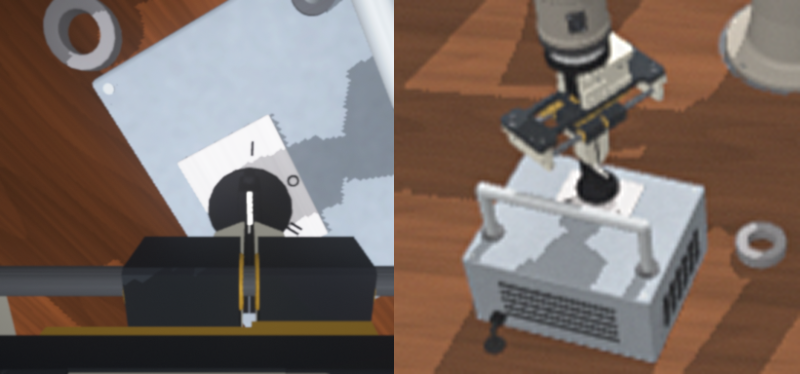

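The wrist view shows the white line at about (250,190)-(250,228), ahead of the shut fingers. I'll triangulate it.

```bash
python3 - <<'E'
from h import *
im=bot.capture("wrist")[...,::-1];cv2.imwrite("pics/w3f.png",im)
m3=dict(np.load("w3.npz"));m2=dict(np.load("w2.npz"));g3=cv2.cvtColor(im,cv2.COLOR_BGR2GRAY);g2=cv2.cvtColor(cv2.imread("pics/w2.png"),cv2.COLOR_BGR2GRAY)
print(g3[180:245:2,250:264].max(1),g3[212,245:270]);print(g2[140:185,254:262].max(1))
# knob line top end & plate 'I' mark in both
x3=g3[180:240,250:264];ys=np.where(x3.max(1)>150)[0]+180
y2=np.where(g2[140:185,254:262].max(1)>130)[0]+140;print(ys,y2)
P=lambda m:m["camera_matrix"]@np.c_[m["R"],m["t"]]
X=cv2.triangulatePoints(P(m2),P(m3),np.array([[257.4],[y2[0]*1.]]),np.array([[256.],[ys[0]*1.]]));print((X[:3]/X[3]).ravel())
for z in (140,150,160,170,177):print(z,ray(m2,(257.4,y2[0]),z),ray(m3,(256,ys[0]),z))
d=np.array([np.cos(.91),np.sin(.91)]);o=np.array([465.6,-194.9])
for z,s in[(158.8,0),(158.8,9.5),(177,9.5)]:print(proj(m3,(*(o+d*s),z)))
E
```

```text
[ 55  58  61  60  55  49  49  49 150 253 254 254 254 254 254 254 252 253
 253 251 254 254 254 254 254 241 162 161 160 145 140 134 131] [ 50  51  51  51  51  51  53  97 198 247 252 252 245 204 105  49  44  44
  44  45  44  43  42  43  43]
[193 135  77  57  58  61  62  60  57  55  97 194 245 252 252 252 252 252
 252 252 252 252 252 252 252 252 252 252 253 253 253 253 252 251 249 247
 228 141  69  57  57  57  57  57  56]
[197 198 199 200 201 202 203 204 205 206 207 208 209 210 211 212 213 214
 215 216 217 218 219 220 221 222 223 224 225 226 227 228 229 230 231 232
 233 234 235 236 237] [140 141 151 152 153 154 155 156 157 158 159 160 161 162 163 164 165 166
 167 168 169 170 171 172 173 174 175 176 177]
[ 491.21231487 -161.00907239  238.97550772]
140 [ 483.05055165 -172.19778695  140.        ] [ 472.17174948 -185.94226727  140.        ]
150 [ 483.8735363  -171.06602555  150.        ] [ 474.09715459 -183.42444813  150.        ]
160 [ 484.69652096 -169.93426415  160.        ] [ 476.02255969 -180.90662899  160.        ]
170 [ 485.51950562 -168.80250274  170.        ] [ 477.94796479 -178.38880985  170.        ]
177 [ 486.09559488 -168.01026976  177.        ] [ 479.29574837 -176.62633645  177.        ]
[256.58130704 224.08155292]
[256.59625843 209.16829063]
[256.73366074 220.50924904]
```

```bash
python3 - <<'E'
from h import *
m3=dict(np.load("w3.npz"));m2=dict(np.load("w2.npz"))
P=lambda m:m["camera_matrix"]@np.c_[m["R"],m["t"]]
X=cv2.triangulatePoints(P(m2),P(m3),np.array([[257.4],[150.5]]),np.array([[256.],[196.]]));print((X[:3]/X[3]).ravel())
g=cv2.imread("pics/w3f.png")
ms=bot.camera_model("scene");s=bot.capture("scene")[...,::-1]
print([proj(ms,p).round(1) for p in[(465.6,-194.9,158.8),(465.6,-194.9,177),(464,-194,128)]])
a=cv2.resize(g[120:340,170:345],(480,600),interpolation=cv2.INTER_CUBIC)
b=cv2.resize(s[130:190,185:217],(320,600),interpolation=cv2.INTER_CUBIC)
cv2.imwrite("pics/z3.png",np.hstack([a,b]))
E
```

```text
[ 480.49941858 -175.06524319  181.51591878]
[array([199. , 151.7]), array([198.5, 148. ]), array([200.2, 157.4])]
```

View pics/z3.png

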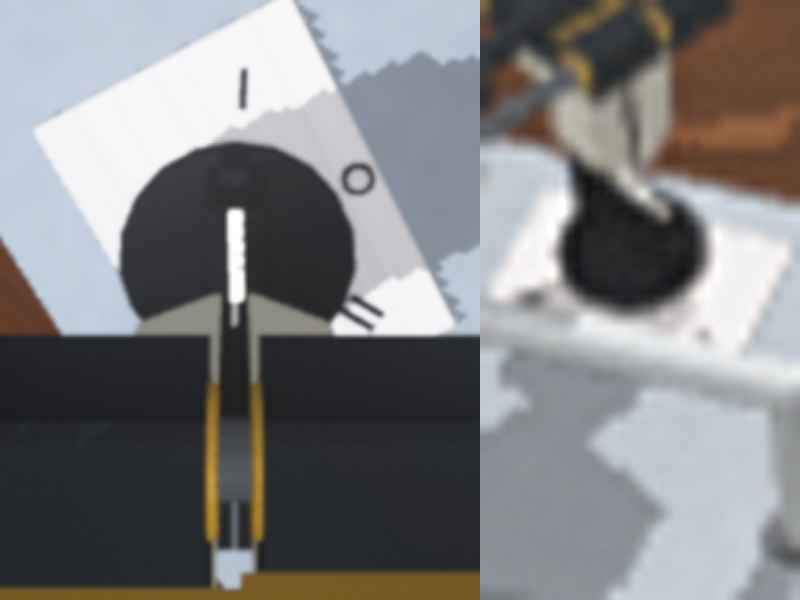

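The close-up shows the shut fingers ending above the bar grip, with the white line running on underneath them. So the real fingertips seem to sit about 20 mm above the reported TCP. I'll confirm with a gentle touch straight down, since pushing the knob in is harmless.

>>> {"fn": "carry_out", "kwargs": {"plan": [{"tx":0,"ty":0,"tz":-2,"rx":0,"ry":0,"rz":0},{"tx":0,"ty":0,"tz":-2,"rx":0,"ry":0,"rz":0},{"tx":0,"ty":0,"tz":-1,"rx":0,"ry":0,"rz":0},{"tx":0,"ty":0,"tz":0,"rx":0,"ry":0,"rz":0}]}}

```text
time: 3.9
tool_pos: [465.4, -194.8, 153.6]
tcp_rot: [-3.141, 0.0, 0.91]
contact_force: [-0.0, -1.0, 0.3]
grip_width: 0.7
finger_force: 0.0
```

>>> {"fn": "carry_out", "kwargs": {"plan": [{"tx":0,"ty":0,"tz":-2,"rx":0,"ry":0,"rz":0},{"tx":0,"ty":0,"tz":-1,"rx":0,"ry":0,"rz":0},{"tx":0,"ty":0,"tz":0,"rx":0,"ry":0,"rz":0}]}}

```text
time: 4.2
tool_pos: [465.5, -194.9, 150.6]
tcp_rot: [-3.141, 0.0, 0.91]
contact_force: [-0.4, 0.5, -0.6]
grip_width: 0.5
finger_force: 0.0
```

>>> {"fn": "carry_out", "kwargs": {"plan": [{"tx":0,"ty":0,"tz":-2,"rx":0,"ry":0,"rz":0},{"tx":0,"ty":0,"tz":-2,"rx":0,"ry":0,"rz":0},{"tx":0,"ty":0,"tz":0,"rx":0,"ry":0,"rz":0}]}}

```text
time: 4.5
tool_pos: [465.8, -195.0, 147.0]
tcp_rot: [3.141, -0.0, 0.91]
contact_force: [0.1, 0.1, 4.0]
grip_width: 0.6
finger_force: 2.1
```

```bash
python3 - <<'E'
from h import *
m=bot.camera_model("wrist");w=bot.capture("wrist")[...,::-1];np.savez("w4.npz",**m)
s=bot.capture("scene")[...,::-1];t=bot.capture("top")[...,::-1]
cv2.imwrite("pics/w4f.png",w)
f=lambda i,W:cv2.resize(i,(W,600),interpolation=cv2.INTER_CUBIC)
cv2.imwrite("pics/z4.png",np.hstack([f(w[150:300,196:316],480),f(s[125:175,185:211],320)]))
o=np.array(bot.get_obs()["tool_pos"]);print(o,proj(m,o),proj(bot.camera_model("scene"),o))
E
```

```text
[ 465.77540852 -195.02780201  147.20577582] [256.55216579 224.23401491] [199.32383879 153.98333772]
```

View pics/z4.png

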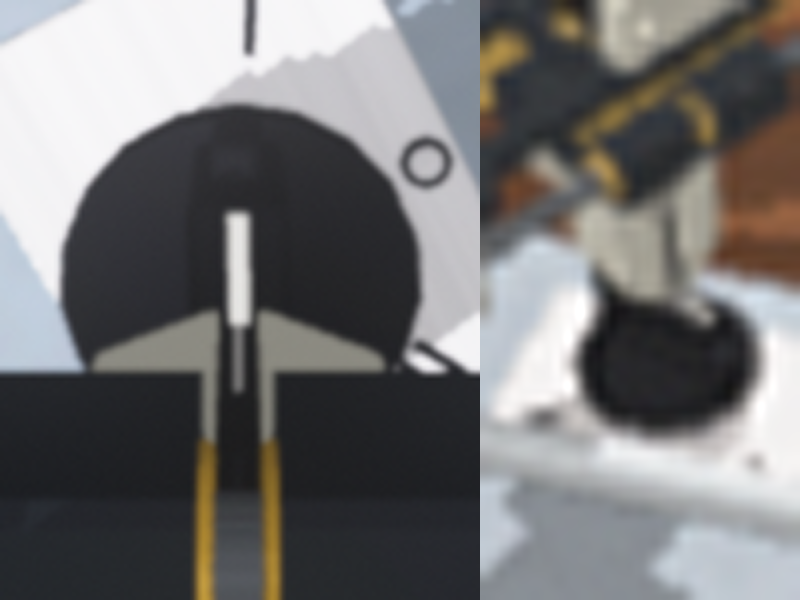

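The touch gave 4 N at a reported z of 147, where the bar-top height is 177. The view also shows the pads still shut above the white line. So the real fingertips are about 29 mm above the reported TCP. I'll open part-way, go 20 mm lower (real tips at about 156) and close.

>>> {"fn": "carry_out", "kwargs": {"gripper": 0.5, "plan": [{"tx":0,"ty":0,"tz":4,"rx":0,"ry":0,"rz":0},{"tx":0,"ty":0,"tz":0,"rx":0,"ry":0,"rz":0},{"tx":0,"ty":0,"tz":0,"rx":0,"ry":0,"rz":0},{"tx":0,"ty":0,"tz":0,"rx":0,"ry":0,"rz":0},{"tx":0,"ty":0,"tz":0,"rx":0,"ry":0,"rz":0},{"tx":0,"ty":0,"tz":-10,"rx":0,"ry":0,"rz":0},{"tx":0,"ty":0,"tz":-10,"rx":0,"ry":0,"rz":0},{"tx":0,"ty":0,"tz":-4,"rx":0,"ry":0,"rz":0},{"tx":0,"ty":0,"tz":0,"rx":0,"ry":0,"rz":0}]}}

```text
time: 5.55
tool_pos: [464.9, -194.6, 125.7]
tcp_rot: [-3.139, 0.0, 0.91]
contact_force: [0.6, 0.2, -0.1]
grip_width: 45.9
finger_force: 0.0
```

>>> {"fn": "carry_out", "kwargs": {"gripper": 1, "plan": [{"tx":0,"ty":0,"tz":0,"rx":0,"ry":0,"rz":0},{"tx":0,"ty":0,"tz":0,"rx":0,"ry":0,"rz":0},{"tx":0,"ty":0,"tz":0,"rx":0,"ry":0,"rz":0},{"tx":0,"ty":0,"tz":0,"rx":0,"ry":0,"rz":0},{"tx":0,"ty":0,"tz":0,"rx":0,"ry":0,"rz":0},{"tx":0,"ty":0,"tz":0,"rx":0,"ry":0,"rz":0},{"tx":0,"ty":0,"tz":0,"rx":0,"ry":0,"rz":0}]}}

```text
time: 6.25
tool_pos: [465.9, -195.2, 127.1]
tcp_rot: [3.14, -0.0, 0.91]
contact_force: [1.8, -2.0, 0.0]
grip_width: 12.6
finger_force: 29.9
```

The knob is gripped at 12.6 mm. Now I'll push in.

>>> {"fn": "carry_out", "kwargs": {"plan": [{"tx":0,"ty":0,"tz":-3,"rx":0,"ry":0,"rz":0},{"tx":0,"ty":0,"tz":-3,"rx":0,"ry":0,"rz":0},{"tx":0,"ty":0,"tz":-1.5,"rx":0,"ry":0,"rz":0},{"tx":0,"ty":0,"tz":0,"rx":0,"ry":0,"rz":0},{"tx":0,"ty":0,"tz":0,"rx":0,"ry":0,"rz":0}]}}

```text
time: 6.75
tool_pos: [466.0, -195.2, 120.1]
tcp_rot: [3.14, -0.0, 0.91]
contact_force: [-1.6, -0.1, 7.5]
grip_width: 12.9
finger_force: 29.9
```

>>> {"fn": "carry_out", "kwargs": {"plan": [{"tx":0,"ty":0,"tz":-0.8,"rx":0,"ry":0,"rz":0},{"tx":0,"ty":0,"tz":0,"rx":0,"ry":0,"rz":0},{"tx":0,"ty":0,"tz":0,"rx":0,"ry":0,"rz":0}]}}

```text
time: 7.05
tool_pos: [466.1, -195.2, 119.4]
tcp_rot: [3.14, -0.0, 0.91]
contact_force: [-0.6, -1.1, 8.3]
grip_width: 12.5
finger_force: 29.9
```

>>> {"fn": "carry_out", "kwargs": {"plan": [{"tx":0,"ty":0,"tz":-1,"rx":0,"ry":0,"rz":0},{"tx":0,"ty":0,"tz":0,"rx":0,"ry":0,"rz":0},{"tx":0,"ty":0,"tz":0,"rx":0,"ry":0,"rz":0}]}}

```text
time: 7.35
tool_pos: [466.1, -195.3, 119.0]
tcp_rot: [3.139, -0.0, 0.91]
contact_force: [-1.3, 1.5, 12.4]
grip_width: 13.0
finger_force: 29.9
```

It's at the stop (12.4 N). I'll turn a small test step first and check the moment.

>>> {"fn": "carry_out", "kwargs": {"plan": [{"tx":0,"ty":0,"tz":0,"rx":0,"ry":0,"rz":-0.05},{"tx":0,"ty":0,"tz":0,"rx":0,"ry":0,"rz":-0.1},{"tx":0,"ty":0,"tz":0,"rx":0,"ry":0,"rz":0}]}}

```text
time: 7.65
tool_pos: [466.0, -195.2, 118.9]
tcp_rot: [3.14, -0.0, 0.757]
contact_force: [-2.1, 0.3, 13.2]
grip_width: 12.4
finger_force: 30.0
```

```bash
python3 - <<'E'
from h import *
o=bot.get_obs();print(o["tool_pos"],o["tcp_rot"],o["contact_force"],o["moment"])
m=dict(np.load("w2.npz"));g=cv2.cvtColor(cv2.imread("pics/w2.png"),cv2.COLOR_BGR2GRAY)
# handle bar axis direction (top edge line of the bar) at z~205
c=[]
for y in range(50,200,10):
    x=np.where(g[y,295:430]>222)[0]+295
    if len(x): c.append(ray(m,(x.mean(),y),206)[:2])
c=np.array(c,np.float32);v=cv2.fitLine(c,cv2.DIST_HUBER,0,.01,.01).ravel();d=v[:2]*np.sign(v[1]);print("yaw bar",-np.arctan2(d[0],d[1]),v[2:])
E
```

```text
[ 465.99481392 -195.16166771  118.94453549] [ 3.13956615e+00 -4.75332667e-04  7.57024875e-01] [-2.06857541  0.30059709 13.18958379] [ 0.19991015  0.42045137 -0.01412383]
yaw bar -0.17671058 [ 561.20624 -185.7573 ]
```

>>> {"fn": "carry_out", "kwargs": {"plan": [{"tx":0,"ty":0,"tz":0,"rx":0,"ry":0,"rz":-0.12},{"tx":0,"ty":0,"tz":0,"rx":0,"ry":0,"rz":-0.12},{"tx":0,"ty":0,"tz":0,"rx":0,"ry":0,"rz":-0.12},{"tx":0,"ty":0,"tz":0,"rx":0,"ry":0,"rz":-0.12},{"tx":0,"ty":0,"tz":0,"rx":0,"ry":0,"rz":-0.12},{"tx":0,"ty":0,"tz":0,"rx":0,"ry":0,"rz":-0.12},{"tx":0,"ty":0,"tz":0,"rx":0,"ry":0,"rz":-0.12},{"tx":0,"ty":0,"tz":0,"rx":0,"ry":0,"rz":-0.07},{"tx":0,"ty":0,"tz":0,"rx":0,"ry":0,"rz":0},{"tx":0,"ty":0,"tz":0,"rx":0,"ry":0,"rz":0}]}}

```text
time: 8.65
tool_pos: [465.8, -194.4, 118.9]
tcp_rot: [-3.141, -0.001, -0.15]
contact_force: [-2.3, 2.7, 14.8]
grip_width: 12.6
finger_force: 30.0
```

>>> {"fn": "carry_out", "kwargs": {"plan": [{"tx":0,"ty":0,"tz":3,"rx":0,"ry":0,"rz":0},{"tx":0,"ty":0,"tz":3,"rx":0,"ry":0,"rz":0},{"tx":0,"ty":0,"tz":2.3,"rx":0,"ry":0,"rz":0},{"tx":0,"ty":0,"tz":0,"rx":0,"ry":0,"rz":0},{"tx":0,"ty":0,"tz":0,"rx":0,"ry":0,"rz":0}]}}

```text
time: 9.15
tool_pos: [465.6, -194.4, 125.7]
tcp_rot: [-3.141, 0.0, -0.15]
contact_force: [0.7, 3.3, 4.5]
grip_width: 13.0
finger_force: 29.9
```

>>> {"fn": "carry_out", "kwargs": {"gripper": 0, "plan": [{"tx":0,"ty":0,"tz":0,"rx":0,"ry":0,"rz":0},{"tx":0,"ty":0,"tz":0,"rx":0,"ry":0,"rz":0},{"tx":0,"ty":0,"tz":0,"rx":0,"ry":0,"rz":0},{"tx":0,"ty":0,"tz":10,"rx":0,"ry":0,"rz":0},{"tx":0,"ty":0,"tz":25,"rx":0,"ry":0,"rz":0},{"tx":0,"ty":0,"tz":40,"rx":0,"ry":0,"rz":0},{"tx":0,"ty":0,"tz":45,"rx":0,"ry":0,"rz":0},{"tx":0,"ty":0,"tz":45,"rx":0,"ry":0,"rz":0},{"tx":0,"ty":0,"tz":30,"rx":0,"ry":0,"rz":0},{"tx":0,"ty":0,"tz":0,"rx":0,"ry":0,"rz":0},{"tx":0,"ty":0,"tz":0,"rx":0,"ry":0,"rz":0}]}}

```text
time: 10.25
tool_pos: [465.5, -195.0, 321.4]
tcp_rot: [3.141, -0.001, -0.15]
contact_force: [-0.6, -0.8, -0.7]
grip_width: 90.7
finger_force: 0.0
```

```bash
python3 - <<'E'
from h import *
o=bot.get_obs();print(o["time"],o["tool_pos"],o["tcp_rot"],o["contact_force"])
m=bot.camera_model("wrist");im=bot.capture("wrist")[...,::-1];cv2.imwrite("pics/w5.png",im);np.savez("w5.npz",**m)
print(proj(m,(465,-195,177)))
E
```

```text
10.25 [ 465.49528905 -194.98890281  321.42235748] [ 3.14087203e+00 -1.15810811e-03 -1.50300451e-01] [-0.62498117 -0.78375631 -0.69993796]
[255.01074695 170.15826404]
```

View pics/w5.png

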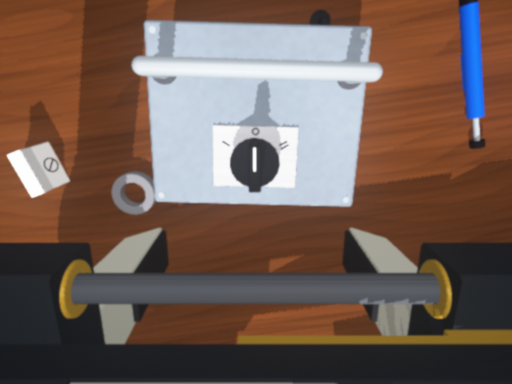

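The knob's line at (254,148)-(254,172) points at the ring mark (255,131), so it's off. The bar runs from about (138,66) to (376,72). Next I'll go above the target sign.

>>> {"fn": "carry_out", "kwargs": {"plan": [{"tx":8,"ty":34,"tz":0,"rx":0,"ry":0,"rz":0.08},{"tx":9,"ty":35,"tz":0,"rx":0,"ry":0,"rz":0.08},{"tx":9,"ty":35,"tz":0,"rx":0,"ry":0,"rz":0.08},{"tx":9,"ty":35,"tz":0,"rx":0,"ry":0,"rz":0.08},{"tx":9,"ty":35,"tz":0,"rx":0,"ry":0,"rz":0.08},{"tx":9,"ty":35,"tz":-15,"rx":0,"ry":0,"rz":0.08},{"tx":9,"ty":35,"tz":-20,"rx":0,"ry":0,"rz":0.08},{"tx":9,"ty":35,"tz":-20,"rx":0,"ry":0,"rz":0.08},{"tx":9,"ty":35,"tz":-20,"rx":0,"ry":0,"rz":0.08},{"tx":9,"ty":35,"tz":-20,"rx":0,"ry":0,"rz":0.08},{"tx":9,"ty":35,"tz":-15,"rx":0,"ry":0,"rz":0.1},{"tx":8,"ty":33,"tz":0,"rx":0,"ry":0,"rz":0.08}]}}

```text
time: 11.5
tool_pos: [569.6, 223.1, 206.2]
tcp_rot: [-3.137, 0.007, 0.834]
contact_force: [0.1, -0.2, -0.0]
grip_width: 91.8
finger_force: 0.0
```

>>> {"fn": "carry_out", "kwargs": {"plan": [{"tx":0,"ty":0,"tz":0,"rx":0,"ry":0,"rz":0},{"tx":0,"ty":0,"tz":0,"rx":0,"ry":0,"rz":0},{"tx":0,"ty":0,"tz":0,"rx":0,"ry":0,"rz":0}]}}

```text
time: 11.8
tool_pos: [571.1, 221.1, 210.2]
tcp_rot: [-3.141, 0.002, 0.828]
contact_force: [-0.8, -0.3, -0.7]
grip_width: 91.5
finger_force: 0.0
```

```bash
python3 - <<'E'
from h import *
o=bot.get_obs();print(o["time"],o["tool_pos"],o["tcp_rot"])
m=bot.camera_model("wrist");im=bot.capture("wrist")[...,::-1];cv2.imwrite("pics/w6.png",im);np.savez("w6.npz",**m)
hsv=cv2.cvtColor(im,cv2.COLOR_BGR2HSV)
w=((hsv[...,1]<40)&(hsv[...,2]>120)).astype(np.uint8);w[240:]=0
n,l,s,c=cv2.connectedComponentsWithStats(w)
for i in range(1,n):
    if s[i,4]>150:
        cn=cv2.findContours((l==i).astype(np.uint8),0,2)[0][0];ap=cv2.approxPolyDP(cn,3,True)[:,0]
        print(s[i],[(tuple(p.tolist()),hsv[p[1],p[0]].tolist()[2]) for p in ap])
print(proj(m,(571,222,71)))
# bar from w5
m5=dict(np.load("w5.npz"));g=cv2.cvtColor(cv2.imread("pics/w5.png"),cv2.COLOR_BGR2GRAY)
# darker-than/brighter: print a few columns for the edges
for x in (180,220,255,300,340):print(x,g[48:90,x].tolist())
print(g[66,125:150].tolist(),g[72,368:390].tolist())
E
```

```text
11.8 [571.0765739  221.10645847 210.17467151] [-3.14109141e+00  1.67568267e-03  8.28456882e-01]
[   0    0   68   47 1681] [((0, 22), 178), ((22, 46), 131), ((67, 0), 126), ((7, 0), 136), ((0, 6), 150)]
[ 430   50   82  176 1604] [((498, 50), 232), ((430, 99), 237), ((461, 147), 240), ((468, 149), 233), ((511, 225), 238), ((510, 208), 253), ((442, 101), 254), ((499, 55), 253), ((511, 72), 248), ((507, 58), 238)]
[ 311   60   69   70 2676] [((341, 60), 192), ((337, 67), 250), ((311, 83), 237), ((340, 129), 243), ((364, 128), 238), ((379, 116), 240), ((347, 61), 199)]
[480  97  24  18 336] [((502, 99), 212), ((485, 99), 135), ((481, 111), 175), ((497, 113), 219), ((503, 106), 212)]
[ 223  114   59   98 4201] [((272, 114), 197), ((255, 121), 244), ((223, 121), 240), ((234, 193), 241), ((243, 201), 252), ((245, 211), 247), ((271, 208), 239), ((270, 199), 251), ((281, 187), 209)]
[124 229  36  11 205] [((159, 229), 168), ((124, 239), 162), ((154, 239), 134)]
[351 229  36  11 208] [((351, 229), 148), ((357, 239), 140), ((386, 239), 156)]
[255.32133636 170.33550086]
180 [208, 207, 208, 207,
[... 581 characters left out ...]
205, 206, 207, 206, 206, 206, 205, 205]
300 [206, 206, 206, 205, 205, 204, 204, 204, 205, 206, 205, 200, 186, 178, 181, 191, 203, 216, 228, 236, 240, 241, 242, 243, 243, 244, 243, 241, 237, 233, 226, 217, 210, 211, 210, 210, 209, 208, 208, 208, 208, 210]
340 [206, 206, 208, 208, 209, 209, 208, 209, 208, 209, 209, 207, 199, 184, 175, 179, 188, 200, 213, 226, 235, 239, 240, 240, 241, 242, 241, 240, 239, 236, 233, 224, 201, 162, 135, 127, 129, 143, 169, 196, 210, 213]
[66, 65, 66, 66, 67, 80, 123, 178, 212, 225, 232, 236, 238, 238, 238, 238, 239, 239, 239, 239, 239, 239, 239, 239, 239] [239, 239, 239, 239, 239, 239, 239, 238, 238, 236, 234, 230, 222, 204, 164, 119, 102, 101, 100, 101, 101, 101]
```

```bash
python3 - <<'E'
from h import *
m=dict(np.load("w6.npz"));im=cv2.imread("pics/w6.png")
P=[ray(m,p,71)[:2] for p in [(223,121),(245,211),(271,208),(255,121)]]
P=np.array(P);print(P.round(1),P.mean(0))
for a,b in((1,0),(2,3)):
    d=P[b]-P[a];print(np.linalg.norm(d),np.arctan2(d[1],d[0]))
print(np.linalg.norm(P[3]-P[0]),np.linalg.norm(P[2]-P[1]))
m5=dict(np.load("w5.npz"));
# bar silhouette edges (upper shadow edge, lower edge) -> axis at z=200
up=[(180,56),(220,57.5),(255,58.5),(300,59.8),(340,61)];lo=[(180,76),(220,77),(255,78),(300,79.5),(340,80.5)]
A=np.array([(ray(m5,u,200)+ray(m5,l,200))/2 for u,l in zip(up,lo)])[:,:2];d=A[0]-A[-1];print(A.round(1),"yaw",-np.arctan2(d[0],d[1]))
e1,e2=ray(m5,(131.5,66),200),ray(m5,(382,72),200);print(e1,e2,(e1+e2)/2,np.linalg.norm(e1-e2))
# transformer lid corners
C=[ray(m5,p,125)[:2] for p in[(146,22),(371,28),(156,203),(352,206)]];print(np.array(C).round(1),np.mean(C,0))
cv2.imwrite("pics/z6.png",cv2.resize(im[50:250,180:400],(660,600),interpolation=cv2.INTER_CUBIC))
E
```

```text
[[580.9 278.5]
 [534.  197.5]
 [556.  181.7]
 [603.4 257.8]] [568.5897196  228.88181111]
93.6529281268295 1.0461763999638753
89.67425044122416 1.0132727653664262
30.593674626940643 27.044414045769305
[[ 571.1 -145.5]
 [ 564.9 -179.5]
 [ 559.6 -209.3]
 [ 552.6 -247.8]
 [ 546.5 -282. ]] yaw -0.17834748601577763
[ 577.46808859 -104.02441788  200.        ] [ 540.08011331 -317.9953452   200.        ] [ 558.77410095 -211.00988154  200.        ] 217.21284131460536
[[ 625.9 -104.9]
 [ 585.2 -335.6]
 [ 430.9  -69. ]
 [ 391.7 -302.5]] [ 508.40811308 -202.99471553]
```

View pics/z6.png

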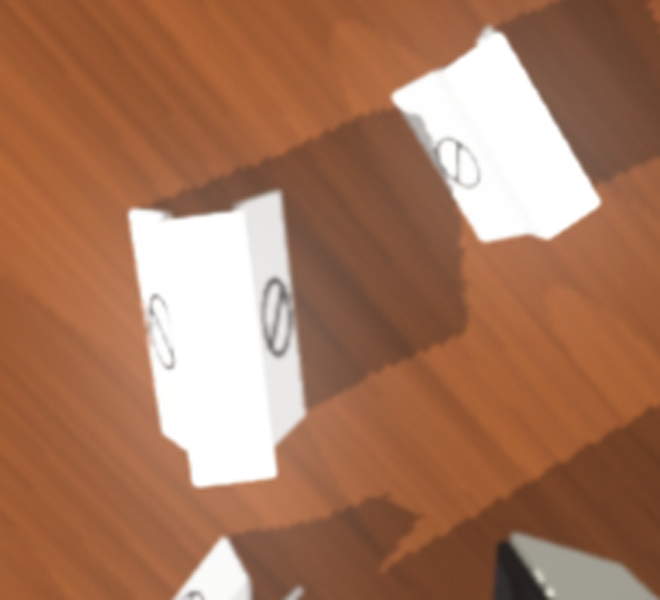

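The picture shows the target sign's ridge with crop corners (162,217), (243,210), (276,476) and (195,487). It matches the 90 x 28 mm size; the sign beside it is smaller.

```bash
python3 - <<'E'
from h import *
m=dict(np.load("w6.npz"))
P=np.array([ray(m,(180+x/3,50+y/3),71)[:2] for x,y in[(162,217),(243,210),(276,476),(195,487)]])
d=(P[0]+P[1]-P[2]-P[3])/2;print(P.round(1),P.mean(0),np.linalg.norm(d),np.linalg.norm(P[0]-P[1]),np.linalg.norm(P[2]-P[3]),np.arctan2(d[1],d[0]))
print(bot.get_obs()["tool_pos"],bot.get_obs()["tcp_rot"])
E
```

```text
[[587.8 270.5]
 [608.3 254.6]
 [556.3 180.5]
 [533.  196.4]] [571.34358361 225.50277966] 91.36943370749167 25.923157657784046 28.187477030358487 0.9464485476514047
[571.31251825 220.92168938 210.59263191] [-3.14149357e+00  9.45636916e-04  8.28061147e-01]
```

>>> {"fn": "carry_out", "kwargs": {"plan": [{"tx":0,"ty":4.5,"tz":-20,"rx":0,"ry":0,"rz":0.118},{"tx":0,"ty":0,"tz":-40,"rx":0,"ry":0,"rz":0},{"tx":0,"ty":0,"tz":-45,"rx":0,"ry":0,"rz":0},{"tx":0,"ty":0,"tz":-40,"rx":0,"ry":0,"rz":0},{"tx":0,"ty":0,"tz":-30,"rx":0,"ry":0,"rz":0},{"tx":0,"ty":0,"tz":-17,"rx":0,"ry":0,"rz":0},{"tx":0,"ty":0,"tz":0,"rx":0,"ry":0,"rz":0},{"tx":0,"ty":0,"tz":0,"rx":0,"ry":0,"rz":0}]}}

```text
time: 12.65
tool_pos: [572.1, 225.9, 19.6]
tcp_rot: [3.141, -0.0, 0.946]
contact_force: [0.5, 0.8, -0.2]
grip_width: 91.6
finger_force: 0.0
```

>>> {"fn": "carry_out", "kwargs": {"gripper": 1, "plan": [{"tx":0,"ty":0,"tz":0,"rx":0,"ry":0,"rz":0},{"tx":0,"ty":0,"tz":0,"rx":0,"ry":0,"rz":0},{"tx":0,"ty":0,"tz":0,"rx":0,"ry":0,"rz":0},{"tx":0,"ty":0,"tz":0,"rx":0,"ry":0,"rz":0},{"tx":0,"ty":0,"tz":0,"rx":0,"ry":0,"rz":0},{"tx":0,"ty":0,"tz":0,"rx":0,"ry":0,"rz":0},{"tx":0,"ty":0,"tz":0,"rx":0,"ry":0,"rz":0},{"tx":0,"ty":0,"tz":0,"rx":0,"ry":0,"rz":0},{"tx":0,"ty":0,"tz":0,"rx":0,"ry":0,"rz":0},{"tx":0,"ty":0,"tz":0,"rx":0,"ry":0,"rz":0},{"tx":0,"ty":0,"tz":0,"rx":0,"ry":0,"rz":0}]}}

```text
time: 13.75
tool_pos: [571.5, 226.6, 18.8]
tcp_rot: [3.142, 0.0, 0.948]
contact_force: [1.0, -0.4, -0.6]
grip_width: 28.1
finger_force: 30.0
```

The sign is gripped (28.1 mm). I'll lift it and carry it over the bar.

>>> {"fn": "carry_out", "kwargs": {"plan": [{"tx":0,"ty":0,"tz":10,"rx":0,"ry":0,"rz":0},{"tx":0,"ty":0,"tz":25,"rx":0,"ry":0,"rz":0},{"tx":0,"ty":0,"tz":40,"rx":0,"ry":0,"rz":0},{"tx":0,"ty":0,"tz":45,"rx":0,"ry":0,"rz":0},{"tx":0,"ty":0,"tz":45,"rx":0,"ry":0,"rz":0},{"tx":0,"ty":0,"tz":45,"rx":0,"ry":0,"rz":0},{"tx":0,"ty":0,"tz":35,"rx":0,"ry":0,"rz":0},{"tx":0,"ty":-15,"tz":0,"rx":0,"ry":0,"rz":0.03},{"tx":-1,"ty":-30,"tz":0,"rx":0,"ry":0,"rz":0.03},{"tx":-1,"ty":-35,"tz":0,"rx":0,"ry":0,"rz":0.04},{"tx":-1,"ty":-35,"tz":0,"rx":0,"ry":0,"rz":0.04},{"tx":-1,"ty":-35,"tz":0,"rx":0,"ry":0,"rz":0.04}]}}

```text
time: 14.95
tool_pos: [567.1, 75.4, 264.7]
tcp_rot: [3.141, -0.0, 1.13]
contact_force: [0.5, -0.0, 0.0]
grip_width: 27.5
finger_force: 30.0
```

>>> {"fn": "carry_out", "kwargs": {"plan": [{"tx":-1,"ty":-35,"tz":0,"rx":0,"ry":0,"rz":0.04},{"tx":-1,"ty":-35,"tz":0,"rx":0,"ry":0,"rz":0.04},{"tx":-1,"ty":-35,"tz":0,"rx":0,"ry":0,"rz":0.04},{"tx":-1,"ty":-35,"tz":0,"rx":0,"ry":0,"rz":0.04},{"tx":-1,"ty":-35,"tz":0,"rx":0,"ry":0,"rz":0.04},{"tx":-1,"ty":-35,"tz":0,"rx":0,"ry":0,"rz":0.04},{"tx":-1,"ty":-35,"tz":0,"rx":0,"ry":0,"rz":0.03},{"tx":-1,"ty":-25,"tz":0,"rx":0,"ry":0,"rz":0},{"tx":-1,"ty":-15,"tz":0,"rx":0,"ry":0,"rz":0},{"tx":0,"ty":-3,"tz":0,"rx":0,"ry":0,"rz":0},{"tx":0,"ty":0,"tz":0,"rx":0,"ry":0,"rz":0},{"tx":0,"ty":0,"tz":0,"rx":0,"ry":0,"rz":0}]}}

```text
time: 16.15
tool_pos: [558.7, -210.1, 264.1]
tcp_rot: [3.141, -0.0, 1.399]
contact_force: [-0.2, -0.7, -0.8]
grip_width: 27.8
finger_force: 30.0
```

```bash
python3 - <<'E'
from h import *
o=bot.get_obs();print(o["time"],o["tool_pos"],o["tcp_rot"],o["grip_width"],o["contact_force"])
m=bot.camera_model("wrist");im=bot.capture("wrist")[...,::-1];cv2.imwrite("pics/w7.png",im);np.savez("w7.npz",**m)
g=cv2.cvtColor(im,cv2.COLOR_BGR2GRAY)
# predicted bar centreline pixels, and measured brightness profile along rows
d=np.array([np.sin(.176),np.cos(.176)]);c=np.array([558.8,-211.])
for s in (60,75,90):
    u=proj(m,(*(c+d*s),200));r=int(round(u[1]));print(s,u.round(1),g[r,int(u[0])-22:int(u[0])+23:1].tolist() if 0<=r<384 else None)
E
```

```text
16.15 [ 558.72814453 -210.10011146  264.08322367] [ 3.14140095e+00 -4.15410469e-04  1.39901523e+00] 27.792646723636274 [-0.16086069 -0.73275962 -0.84958649]
60 [257.2 116.7] [212, 212, 212, 212, 213, 213, 213, 213, 212, 213, 213, 216, 224, 233, 238, 242, 244, 246, 248, 248, 246, 244, 243, 241, 239, 235, 229, 219, 208, 197, 188, 178, 172, 177, 195, 209, 213, 213, 213, 212, 213, 212, 212, 212, 212]
75 [257.3  95.4] [214, 214, 214, 213, 212, 213, 213, 213, 212, 212, 213, 215, 224, 232, 238, 241, 244, 246, 248, 248, 247, 245, 243, 242, 239, 235, 229, 220, 210, 199, 188, 179, 172, 171, 189, 208, 213, 213, 213, 213, 213, 214, 215, 215, 214]
90 [257.5  73.4] [216, 217, 216, 216, 215, 215, 215, 213, 200, 173, 147, 161, 201, 229, 237, 241, 244, 246, 248, 248, 247, 245, 243, 242, 239, 235, 229, 220, 210, 199, 189, 180, 171, 161, 139, 118, 127, 145, 154, 156, 156, 157, 157, 157, 156]
```

The bar lies within about 0.5 mm of the predicted line, so I'll lower the sign.

>>> {"fn": "carry_out", "kwargs": {"plan": [{"tx":0,"ty":0,"tz":-15,"rx":0,"ry":0,"rz":-0.004},{"tx":0,"ty":0,"tz":-20,"rx":0,"ry":0,"rz":0},{"tx":0,"ty":0,"tz":-20,"rx":0,"ry":0,"rz":0},{"tx":0,"ty":0,"tz":-20,"rx":0,"ry":0,"rz":0},{"tx":0,"ty":0,"tz":-15,"rx":0,"ry":0,"rz":0},{"tx":0,"ty":0,"tz":-8,"rx":0,"ry":0,"rz":0},{"tx":0,"ty":0,"tz":-2,"rx":0,"ry":0,"rz":0},{"tx":0,"ty":0,"tz":0,"rx":0,"ry":0,"rz":0},{"tx":0,"ty":0,"tz":0,"rx":0,"ry":0,"rz":0}]}}

```text
time: 17.1
tool_pos: [559.1, -211.4, 164.8]
tcp_rot: [3.14, 0.001, 1.394]
contact_force: [0.2, 0.1, -0.3]
grip_width: 27.8
finger_force: 30.0
```

>>> {"fn": "carry_out", "kwargs": {"plan": [{"tx":0,"ty":0,"tz":-2,"rx":0,"ry":0,"rz":0},{"tx":0,"ty":0,"tz":-2,"rx":0,"ry":0,"rz":0},{"tx":0,"ty":0,"tz":-1,"rx":0,"ry":0,"rz":0},{"tx":0,"ty":0,"tz":0,"rx":0,"ry":0,"rz":0},{"tx":0,"ty":0,"tz":0,"rx":0,"ry":0,"rz":0}]}}

```text
time: 17.6
tool_pos: [558.5, -211.4, 158.8]
tcp_rot: [3.142, -0.0, 1.394]
contact_force: [-0.3, -0.1, 0.0]
grip_width: 27.7
finger_force: 30.0
```

>>> {"fn": "carry_out", "kwargs": {"plan": [{"tx":0,"ty":0,"tz":-0.7,"rx":0,"ry":0,"rz":0},{"tx":0,"ty":0,"tz":0,"rx":0,"ry":0,"rz":0},{"tx":0,"ty":0,"tz":0,"rx":0,"ry":0,"rz":0}]}}

```text
time: 17.9
tool_pos: [558.7, -211.5, 158.6]
tcp_rot: [3.141, 0.0, 1.394]
contact_force: [-1.8, 1.6, 3.3]
grip_width: 28.1
finger_force: 30.0
```

It's resting on the bar (3.3 N). I'll release and rise straight up.

>>> {"fn": "carry_out", "kwargs": {"gripper": 0.4, "plan": [{"tx":0,"ty":0,"tz":0,"rx":0,"ry":0,"rz":0},{"tx":0,"ty":0,"tz":0,"rx":0,"ry":0,"rz":0},{"tx":0,"ty":0,"tz":0,"rx":0,"ry":0,"rz":0},{"tx":0,"ty":0,"tz":0,"rx":0,"ry":0,"rz":0},{"tx":0,"ty":0,"tz":0,"rx":0,"ry":0,"rz":0},{"tx":0,"ty":0,"tz":10,"rx":0,"ry":0,"rz":0},{"tx":0,"ty":0,"tz":20,"rx":0,"ry":0,"rz":0},{"tx":0,"ty":0,"tz":30,"rx":0,"ry":0,"rz":0},{"tx":0,"ty":0,"tz":40,"rx":0,"ry":0,"rz":0},{"tx":0,"ty":0,"tz":30,"rx":0,"ry":0,"rz":0},{"tx":0,"ty":0,"tz":0,"rx":0,"ry":0,"rz":0},{"tx":0,"ty":0,"tz":0,"rx":0,"ry":0,"rz":0}]}}

```text
time: 19.1
tool_pos: [558.7, -211.5, 289.0]
tcp_rot: [3.14, 0.001, 1.394]
contact_force: [-0.7, -0.5, 0.2]
grip_width: 55.0
finger_force: 0.0
```

```bash
python3 - <<'E'
from h import *
o=bot.get_obs();print(o["time"],o["tool_pos"],o["contact_force"],o["grip_width"])
m=bot.camera_model("wrist");im=bot.capture("wrist")[...,::-1];cv2.imwrite("pics/w8.png",im)
d=np.array([np.sin(.176),np.cos(.176)]);n=np.array([d[1],-d[0]]);c=np.array([558.8,-211.])
q=np.array([proj(m,(*(c+d*a+n*b),211)) for a,b in((45,-14),(45,14),(-45,14),(-45,-14))]);print("expected ridge",q.round(1).tolist())
hsv=cv2.cvtColor(im,cv2.COLOR_BGR2HSV);g=hsv[...,2]
u=proj(m,(*c,211)).astype(int);print(u)
# profile along ridge (column) and across two places
print("col",g[60:240:3,u[0]+4].tolist())
for a in(35,0):
    v=proj(m,(*(c+d*a),211)).astype(int);print(v,g[v[1],v[0]-50:v[0]+51:2].tolist())
# knob line in top view
t=bot.capture("top")[...,::-1];mt=bot.camera_model("top");cv2.imwrite("pics/t8.png",t)
gw=cv2.cvtColor(t,cv2.COLOR_BGR2GRAY);k=proj(mt,(465,-195,177)).astype(int);print(k);print(gw[k[1]-10:k[1]+10,k[0]-8:k[0]+9])
E
```

```text
19.1 [ 558.69368596 -211.47224616  289.0212044 ] [-0.7126301  -0.51294909  0.2436261 ] 54.96463144880907
expected ridge [[238.4, 133.1], [274.1, 133.0], [272.5, 238.3], [240.0, 238.3]]
[256 188]
col [227, 228, 228, 228, 228, 228, 228, 228, 228, 228, 229, 229, 230, 230, 230, 230, 231, 231, 230, 230, 231, 231, 231, 231, 232, 253, 255, 255, 255, 255, 255, 255, 255, 255, 255, 255, 255, 255, 255, 255, 255, 255, 255, 255, 255, 255, 255, 255, 255, 255, 255, 255, 255, 255, 255, 255, 255, 255, 255, 255]
[256 145] [224, 227, 227, 227, 225, 225, 227, 228, 227, 226, 227, 232, 251, 253, 253, 253, 255, 255, 255, 255, 255, 255, 255, 255, 255, 255, 255, 255, 255, 255, 255, 255, 255, 238, 216, 216, 215, 215, 214, 214, 210, 178, 166, 169, 167, 166, 164, 162, 148, 111, 113]
[256 188] [171, 201, 223, 226, 226, 226, 227, 227, 227, 227, 226, 227, 242, 252, 217, 153, 244, 255, 255, 255, 255, 255, 255, 255, 255, 255, 255, 255, 255, 255, 255, 255, 254, 232, 211, 137, 138, 129, 172, 214, 200, 174, 171, 171, 169, 169, 168, 157, 106, 103, 111]
[321 250]
[[208 210 155 124 123 106  66  31  72 104  88  86  84  83 
[... 662 characters left out ...]
 71  81  77  76  77  77  74  75  84 101 112 134 133 135 131]
 [ 42  70  80  75  74  77  75  76  75  79 130 108 123 141 144 138 134]
 [ 61  72  80  73  75  75  73  75  77  74 109 112 136 149 146 141 143]
 [ 71  79  77  78  77  77  75  76  73  81  96 119 149 150 148 146 146]
 [ 73  76  76  74  75  74  75  73  72  84 105 135 159 156 154 150 151]
 [ 76  78  76  80  74  80  77  73  78  94 118 151 162 161 159 157 158]
 [ 77  81  78  73  76  76  75  75  88 105 133 165 169 167 161 160 160]
 [ 76  76  71  77  69  73  73  71  98 121 152 170 172 166 165 165 162]
 [ 73  79  74  78  78  77  77  88 107 135 171 178 175 175 169 167 168]
 [ 76  77  72  77  76  76  72  91 116 151 185 181 177 174 177 173 170]]
```

The ridge end is at row 135 (133 expected) and the legs lie evenly about the bar, so the sign hangs straight and centred, with the gripper clear. I'll hand in.

```bash
python3 -c "
from plant import bot
print(bot.close_job())"
```

```text
the job is handed in; nothing more can be done
None
```

The knob was pushed in, turned to the ring mark and released there, and the sign was then set down astride the middle of the handle bar. The job is handed in at about 19 s with no verdict shown; I did not separately measure that the knob had sprung fully out.

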